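Reassemble the two-tier shoe-care stand on the hall cabinet

ROBOT

A 6-joint arm with a two-finger parallel gripper is mounted at the origin on the work surface. World frame = base frame: x ahead of the robot, y to its left, z up, the work surface at z = 0. Lengths are in m, angles in rad, forces in N, time in s.
With the tool pointing down it reaches from about 0.25 to 0.775 m from the base axis. Payload 4 kg.
Tool frame: the origin (TCP) lies on the centre line of the jaws, within the pads' length; the fingertips stand 17 mm ahead of it and the grasp point (between the pads) lies 2 mm behind it; z points along the fingers, y is the line along which they close (so a half turn about z gives the same grasp; the last joint's range is limited). The gripper opens to 94 mm and grips with 3 to 60 N. Pads are 16 mm wide; open, the fingers measure 119 mm over their backs; the gripper's body (75 mm by 177 mm) begins 78 mm behind the grasp point.
Start: joints at [-1.24, 0.087, 1.371, -0, 1.684, -0.103], TCP at [0.231, -0.499, 0.223] pointing down, gripper open.
Joint ranges: [-3.1, 3.1], [-0.76, 2.03], [0.27, 2.55], [-1.08, 4.22], [0.17, 2.65], [-2.57, 2.57]. Speed limits (rad/s): [2.79, 2.79, 3.14, 3.14, 3.14, 3.14].

INTERFACE

Orientations are given as [roll, pitch, yaw] about the fixed x, y, z axes, in that order (R = Rz(yaw) Ry(pitch) Rx(roll)).
In Python, from bench import robot gives the robot as it stands.
- The arm moves only by the tool servo_tool, never from a script. Its argument "plan" is a list of rows, each a list of 7 numbers: the shift along the tool's x, y, z normalised to -1 to 1, where 1 is 0.1 m, then the turn, a rotation vector about the tool's x, y, z normalised to -1 to 1, where 1 is pi/2 rad, then the finger opening in mm, from 0 to 94. In form: [[x, y, z, ax, ay, az, gripper], ...]. A call has 1 to 12 rows; each row is the pose to reach, as a shift and turn from the pose commanded when the call began, along the tool's axes at that moment; what a row does not reach only later rows make up. A row lasts 1/12 s, in which the tool goes at most 41.7 mm and 7.16 degrees, less where a joint would pass 70% of its speed; a pose out of reach is approached as far as the arm can. A call with a number of a shift or a turn outside -1 to 1 is refused whole. A call with a gripper value outside its range is refused whole. The fingers move at their own pace and stop on an object; the grip force is fixed at half the most. Time passes only in rows, so rows that repeat a pose let the fingers close. It gives the time, the measured TCP pose, the force, the opening and the grip force at its end, in the units of the state.
- robot.get_obs(): the state, without advancing time (a new reading comes with each control period).
- robot.snapshot(name): name is "scene" or "top" or "wrist"; returns the picture (480x640x3 uint8, red, green, blue); there is no depth.
- robot.camera_params(name): a dict with "camera_matrix" (3x3 intrinsics, pixels), "rvec" (rotation vector, rad) and "tvec" (3), from world to camera coordinates, as OpenCV has them; the wrist camera has in their place "tool_from_camera" (4x4, takes a point from camera to tool coordinates, whose origin is the TCP and whose axes are the flange's). Camera axes: x right, y down, z forward; pixel columns grow to the right and rows downward; lengths in m; the calibration is good to about 2 mm. A picture is of the moment at which its call begins: read the wrist's pose just before it. camera_params takes no time and is no camera call.
- robot.close_job(): hands the job in; it is judged then, once.
Trained networks look in the newest picture that a camera, given by its name, has taken for a name from the list of things; names that differ only in an ending like _2 or _b are one class to them, and where a whole thing is asked for, a point or a joint stands for the part that bears it (a point fixed in the world has none). Each returns a list of dicts, best first, with "conf" (0 to 1); they miss things now and then, are a little off and sometimes report something else, mostly with a low value. They report only what shows in the picture. A call takes as long as a camera call. They do not tell look-alikes from the thing itself.
- robot.find_in(thing, camera): "extent" ([centre column, centre row, width, height] in pixels, round what is visible of it).
The state is a dict: "time": time; "joint_positions": joint angles; "qvel": joint speeds; "joint_torque": joint torques, N m; "tool_pos": TCP position; "ee_rot": TCP orientation; "wrist_force": force on the tool from outside, world axes, zero at the start; "wrist_torque": the same for the moment, N m; "width": finger opening in m; "finger_force": force on a finger pad.
Only numpy, scipy, OpenCV 4.12 (cv2) and the standard library are available. Lean on these libraries where they do the work, as an engineer would, in place of code of your own. Each camera call takes 0.05 s, during which the arm holds its last target. There are 200 camera calls.

TASK

Put the shoe-care stand back together: first lay the shoe brush, bristles down, in the stand's lower tray, then take the upper tray that is leaning on the shoebox and lower it gently, without letting it drop, over the four corner posts until it sits level and fully home on all four post shoulders. Leave the polish tin, the key bowl and the cream bottle where they stand.

Things in the scene. Friction and masses are not known exactly. Their poses are not given: they have to be found in the camera images.
- stand: lower tray of the stand, light wood, 140 mm (x) by 180 mm (y), fixed. Origin: centre of its underside on the cabinet top, z up. Floor top at 14 mm height; rims 5 mm thick up to 32 mm (130 x 170 mm clear inside). Four upright steel posts at x = +-54, y = +-74 mm, 16 mm in diameter (17.6 mm over the top 4 mm) up to a flat shoulder at 94 mm height, with a pin above it
- stand_seat (a point): point of the stand midway between its four post shoulders, at 94 mm height, same axes: the upper tray's underside centre comes here when home (half a turn makes no difference). On each shoulder stands a pin 8 mm in diameter, straight for 18 mm, then tapering to a 3 mm tip 30 mm above the shoulder
- upper_tray: loose upper tray, light wood, about 0.32 kg, 140 mm (x) by 180 mm (y). Origin: centre of its underside, z out of its upper face. Floor 8 mm thick, rims up to 26 mm; four 12 mm through holes at x = +-54, y = +-74 mm. At first it leans at 35 degrees: low long edge (-x) on the cabinet top, underside on the shoebox lid's front edge, upper face looking up and roughly towards the robot
- tray_handle (a point): centre of the upper tray's carrying handle, 73 mm above its underside, axes of the tray: a straight wooden bar along the tray's y, 124 mm long, 12 mm thick (x), 22 mm deep (z, from 62 to 84 mm above the underside), on two 12 mm square uprights at y = +-50 mm
- brush: loose wooden shoe brush, about 0.11 kg, 120 mm long (x), 42 mm wide (y), 44 mm high, lying bristles down. Origin: centre of its underside (bristle tips), z up. Wooden back with rounded ends from 26 to 44 mm height, below it a stiff bristle block 96 x 32 mm. It fits the lower tray lengthwise (along the stand's y)
- shoebox: small cardboard shoebox with lid, full, does not move; 108 mm deep (along its +x), 190 mm wide (y), 64 mm high. Origin on the cabinet top under the middle of the lid's front (-x) edge
- polish_tin: bystander: flat round polish tin, 78 mm in diameter, 24 mm high; origin at the centre of its underside
- key_bowl: bystander: white bowl, 110 mm in diameter, 45 mm high; origin at the centre of its underside
- shoe_cream: bystander: brown bottle, 54 mm in diameter, 140 mm high, standing; origin at the centre of its underside
Things that resemble listed ones, but are neither listed nor needed, are in the scene too. There is more than one size of the brush; the one meant has the size given above.

How it is judged:
By the outcome, as a careful person would: the job done as asked, in the order asked, and still so for the second after the job is handed in, with the robot touching nothing.
It also fails if it takes over 62 s, if anything falls off the work surface, if the arm or the gripper's body presses on something with over 40 N, if the wrist force passes 120 N, or if a joint passes its speed limit or range.

## Working session

There is one attempt and no reset: what is moved stays moved. The work goes in short steps, Python scripts to look and compute and a tool call to move; the robot and the scene stay as the last step left them, time stands still between calls to the robot, and variables do not carry over. Pictures are saved under pics/ and viewed, at most 10 in all, crops included, and the job is handed in when it is done.

Besides the shell and the picture viewer there is one more tool, called after "Emit:" as name(argument=value, ...), one argument or row to a line, values as JSON. servo_tool: Moves the arm, as the interface text tells. Scaled input: -1 to 1 covers 0.1 m each way for a shift and pi/2 rad each way for a turn. Its arguments: {"type":"object","properties":{"plan":{"type":"array","items":{"type":"array","items":{"type":"number"}}}},"required":["plan"]}

```bash
ls; mkdir -p pics
python3 - <<'E'
from bench import robot
import cv2,numpy as np
for n in ["scene","top"]:
    im=robot.snapshot(n); cv2.imwrite(f"pics/{n}0.png",im[:,:,::-1])
    p=robot.camera_params(n); R=cv2.Rodrigues(np.array(p["rvec"]))[0]
    print(n,np.round(p["camera_matrix"],1).tolist(),(-R.T@np.array(p["tvec"]).ravel()).round(3))
    for t in ["stand","upper_tray","tray_handle","brush","shoebox","polish_tin","key_bowl","shoe_cream"]:
        print(t,[(np.round(d["extent"]).tolist(),round(d["conf"],2)) for d in robot.find_in(t,n)])
print(robot.camera_params("wrist")); print(robot.get_obs())
E
```

```text
pics
scene [[527.9, 0.0, 329.5], [0.0, 527.9, 232.7], [0.0, 0.0, 1.0]] [1.897 0.489 0.977]
stand [([401.0, 258.0, 68.0, 58.0], 0.84)]
upper_tray [([266.0, 215.0, 67.0, 37.0], 0.72)]
tray_handle [([265.0, 217.0, 61.0, 33.0], 0.7)]
brush [([346.0, 239.0, 21.0, 26.0], 0.91), ([322.0, 224.0, 10.0, 19.0], 0.7), ([368.0, 224.0, 20.0, 18.0], 0.7)]
shoebox [([252.0, 238.0, 64.0, 45.0], 0.74)]
polish_tin [([296.0, 283.0, 29.0, 20.0], 0.72)]
key_bowl [([504.0, 272.0, 40.0, 28.0], 0.9)]
shoe_cream [([223.0, 193.0, 11.0, 40.0], 0.86)]
top [[482.5, 0.0, 322.3], [0.0, 482.5, 236.8], [0.0, 0.0, 1.0]] [ 0.322 -0.023  1.225]
stand [([236.0, 236.0, 76.0, 67.0], 0.83), ([116.0, 262.0, 52.0, 42.0], 0.42)]
upper_tray [([428.0, 250.0, 84.0, 60.0], 0.64)]
tray_handle [([430.0, 250.0, 77.0, 62.0], 0.88)]
brush [([320.0, 271.0, 19.0, 50.0], 0.81), ([364.0, 295.0, 14.0, 36.0], 0.81), ([302.0, 325.0, 23.0, 34.0], 0.81)]
shoebox [([431.0, 211.0, 82.0, 43.0], 0.75)]
polish_tin [([341.0, 166.0, 25.0, 32.0], 0.9)]
key_bowl []
shoe_cream [([528.0, 285.0, 34.0, 26.0], 0.83)]
{'camera_matrix': array([[400.41593755,  
[... 509 characters left out ...]
joint_positions': array([-1.24009200e+00,  8.71884539e-02,  1.37070244e+00,  2.35031085e-05,
        1.68364325e+00, -1.03117960e-01]), 'qvel': array([ 4.78767356e-04, -1.85114001e-03, -1.03541473e-03, -3.84349788e-04,
        7.50961227e-05,  1.76106555e-03]), 'joint_torque': array([ 3.26229783e-04, -3.40030503e+01, -3.02601314e+01,  7.16409995e-02,
        2.35810911e-02,  4.58704605e-06]), 'tool_pos': array([ 0.23118262, -0.49905548,  0.22251095]), 'ee_rot': array([ 3.14153205e+00, -1.72069953e-05,  4.33824937e-01]), 'wrist_force': array([-0.46343214, -0.12169575, -0.27238004]), 'wrist_torque': array([0.00929526, 0.01196279, 0.02494729]), 'finger_force': 0.0, 'width': 0.09390890992726615}
```

Run:
```python
import cv2
im=cv2.imread("pics/top0.png"); cv2.imwrite("pics/top0c.png",cv2.resize(im[110:380,170:570],None,fx=2,fy=2,interpolation=cv2.INTER_CUBIC))
```

```text
(no output)
```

View pics/top0c.png

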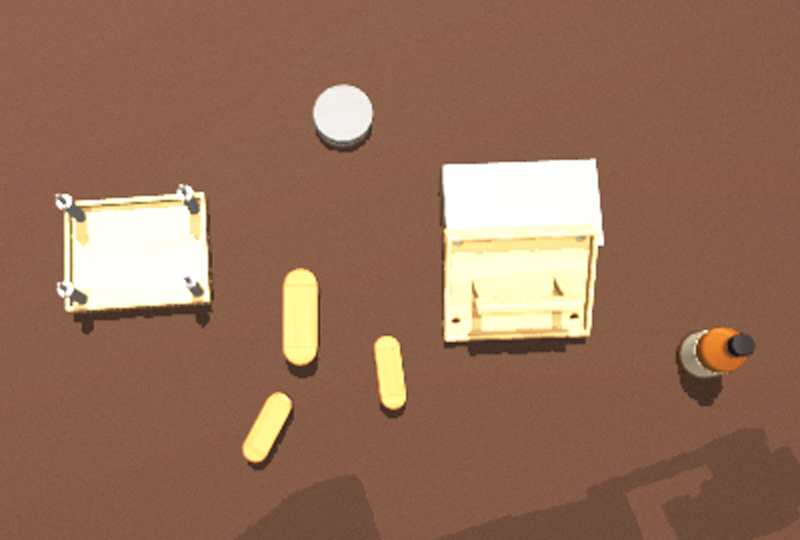

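View pics/scene0.png

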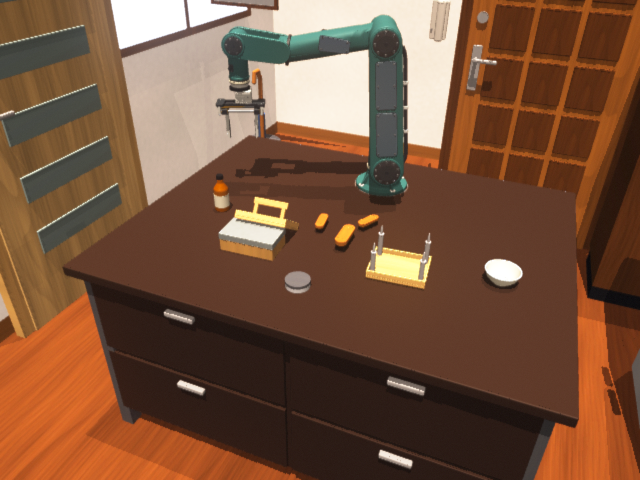

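Candidates for the brush in the top image are three: (320,271), 50 px or about 120 mm long; (364,295), about 36 px; and (302,325), about 36 px and tilted. The last two are only about 90 mm long, so the choice is (320,271). The stand is at (236,236), the leaning tray at (428,250), and the box sits behind it.

```bash
cat > h.py <<'E'
from bench import robot
import cv2,numpy as np
from scipy.spatial.transform import Rotation as Ro
def cam(n,o=None):
    p=robot.camera_params(n)
    if n=="wrist":
        o=o or robot.get_obs(); T=np.eye(4); T[:3,:3]=Ro.from_euler('xyz',o["ee_rot"]).as_matrix(); T[:3,3]=o["tool_pos"]
        W=np.linalg.inv(T@p["tool_from_camera"])
        return p["camera_matrix"],W[:3,:3],W[:3,3]
    return p["camera_matrix"],cv2.Rodrigues(np.array(p["rvec"]))[0],np.array(p["tvec"]).ravel()
def unproj(c,uv,z):
    K,R,t=c; C=-R.T@t; d=R.T@np.linalg.inv(K)@np.array([uv[0],uv[1],1.]); return C+d*(z-C[2])/d[2]
def proj(c,P):
    K,R,t=c; q=(np.atleast_2d(P)@R.T+t)@K.T; return q[:,:2]/q[:,2:]
def move(pos,rot,o=None):
    "normalised shift/turn from present pose; rot = Rotation"
    o=o or robot.get_obs(); R0=Ro.from_euler('xyz',o["ee_rot"])
    return np.round(R0.inv().apply(np.array(pos)-o["tool_pos"])/0.1,3),np.round((R0.inv()*rot).as_rotvec()/(np.pi/2),3)
def down(yaw): return Ro.from_euler('xyz',[np.pi,0,yaw])
E
python3 - <<'E'
from h import *
c=cam("top"); f=lambda u,v,z:unproj(c,(170+u/2,110+v/2),z).round(4)
print("brush ends",f(301,269,.044),f(300,365,.044),"sides",f(284,317,.04),f(318,317,.04))
for uv in [(63,198),(185,188),(192,283),(66,288)]: print("tip",f(*uv,.124))
print("stand rim corners",f(63,201,.032),f(205,193,.032),f(210,303,.032),f(66,312,.032))
print("tray low edge",f(444,342,.02),f(590,341,.02)," box back",f(443,164,.064),f(596,159,.064),"lidfront",f(444,228,.13),f(597,228,.13))
print("handle",f(474,302,.12),f(584,301,.12))
b=(f(301,269,.044)+f(300,365,.044))/2
print(move([b[0]-.0,b[1],.25],down(0)),move([b[0]-.0,b[1],.25],down(np.pi)))
E
```

```text
brush ends [0.5399 0.0138 0.044 ] [0.4207 0.0134 0.044 ] sides [0.48   0.0342 0.04  ] [ 0.4804 -0.0079  0.04  ]
tip [0.6085 0.2948 0.124 ]
tip [0.6216 0.1501 0.124 ]
tip [0.5076 0.1377 0.124 ]
tip [0.5005 0.2846 0.124 ]
stand rim corners [0.6284 0.3211 0.032 ] [0.6401 0.1385 0.032 ] [0.4979 0.1276 0.032 ] [0.4849 0.3083 0.032 ]
tray low edge [ 0.4532 -0.1651  0.02  ] [ 0.4562 -0.346   0.02  ]  box back [ 0.6707 -0.1622  0.064 ] [ 0.6782 -0.3519  0.064 ] lidfront [ 0.5737 -0.1542  0.13  ] [ 0.5749 -0.3304  0.13  ]
handle [ 0.4888 -0.1885  0.12  ] [ 0.4911 -0.3144  0.12  ]
(array([ 4.415, -3.604, -0.275]), array([ 0.   , -0.   ,  0.276])) (array([ 4.415, -3.604, -0.275]), array([ 0.   ,  0.   , -1.724]))
```

Emit:
servo_tool(
  plan=[
    [0.33,-0.27,-0.08,0,0,0.07,90],
    [0.67,-0.53,-0.16,0,0,0.14,90],
    [1,-0.8,-0.25,0,0,0.21,90],
    [1,-0.8,-0.25,0,0,0.276,90],
  ],
)

```text
time: 1.23
tool_pos: [0.2908, -0.3806, 0.25]
ee_rot: [3.141, -0.004, -0.0]
wrist_force: [0.1, -0.4, 0.0]
width: 0.0898
finger_force: 0.0
```

Emit:
servo_tool(
  plan=[
    [0.16,-0.33,0,0,0,0,90],
    [0.32,-0.66,0,0,0,0,90],
    [0.48,-0.99,0,0,0,0,90],
    [0.48,-0.99,0,0,0,0,90],
  ],
)

```text
time: 1.57
tool_pos: [0.3384, -0.2807, 0.2482]
ee_rot: [-3.14, -0.003, 0.007]
wrist_force: [0.3, -0.3, -0.2]
width: 0.09
finger_force: 0.0
```

Emit:
servo_tool(
  plan=[
    [0.16,-0.33,0,0,0,0,90],
    [0.32,-0.66,0,0,0,0,90],
    [0.48,-0.99,0,0,0,0,90],
    [0.48,-0.99,0,0,0,0,90],
  ],
)

```text
time: 1.9
tool_pos: [0.3861, -0.1821, 0.2479]
ee_rot: [-3.139, -0.002, 0.008]
wrist_force: [0.1, -0.2, -0.4]
width: 0.0899
finger_force: 0.0
```

Emit:
servo_tool(
  plan=[
    [0.16,-0.33,0,0,0,0,90],
    [0.32,-0.66,0,0,0,0,90],
    [0.48,-0.99,0,0,0,0,90],
    [0.48,-0.99,0,0,0,0,90],
  ],
)

```text
time: 2.23
tool_pos: [0.4339, -0.0835, 0.2475]
ee_rot: [-3.139, -0.001, 0.007]
wrist_force: [-0.5, -0.7, -0.3]
width: 0.0902
finger_force: 0.0
```

Emit:
servo_tool(
  plan=[
    [0.16,-0.33,0,0,0,0,90],
    [0.32,-0.66,0,0,0,0,90],
    [0.48,-0.99,0,0,0,0,90],
    [0.48,-0.99,0,0,0,0,90],
  ],
)

```text
time: 2.57
tool_pos: [0.4818, 0.0149, 0.2469]
ee_rot: [-3.139, -0.0, 0.006]
wrist_force: [-0.5, -0.8, 0.4]
width: 0.0901
finger_force: 0.0
```

Run:
```python
from h import *
o=robot.get_obs(); print(o["time"],o["tool_pos"],o["ee_rot"],o["joint_positions"])
im=robot.snapshot("wrist"); cv2.imwrite("pics/w1.png",im[:,:,::-1]); np.save("pics/o1.npy",o,allow_pickle=True)
c=cam("wrist",o)
for d in robot.find_in("brush","wrist"):
    u,v,w,h=d["extent"]; P=lambda a,b:unproj(c,(a,b),.04)[:2].round(4)
    print(d["conf"],np.round(d["extent"]),P(u,v),P(u-w/2,v-h/2),P(u+w/2,v+h/2))
print("move",move([.48,.0136,.035],down(0)))
```

```text
2.5667 [0.48176996 0.01494987 0.24694802] [-3.13935945e+00 -2.12621917e-04  5.94250785e-03] [-0.08824106 -0.06881928  1.47994622  0.00227221  1.73046365  1.47697378]
0.93 [284. 326.  57.  76.] [0.3559 0.0511] [0.3984 0.0788] [0.3109 0.0216]
0.66 [323. 205.  44. 123.] [0.4831 0.0121] [0.5396 0.0323] [ 0.4213 -0.0099]
0.56 [429. 254.  33.  53.] [ 0.4346 -0.0913] [ 0.4612 -0.0731] [ 0.407  -0.1102]
0.43 [567. 161. 147. 145.] [ 0.526  -0.2091] [ 0.5876 -0.1343] [ 0.4579 -0.2918]
move (array([-2.000e-03, -2.600e-02,  2.121e+00]), array([0.001, 0.001, 0.001]))
```

View pics/w1.png

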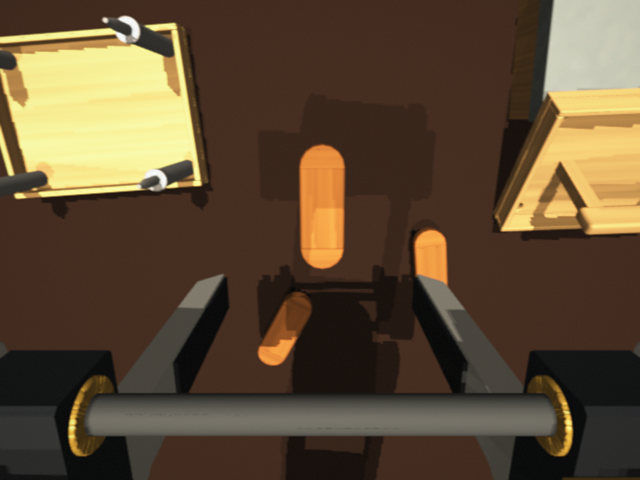

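The wrist picture shows the big brush at (322,206). It measures about 118 x 42 mm, centre (0.481, 0.0125), which matches the description. The small ones at (284,326) and (430,254) are clear of the fingers.

Emit:
servo_tool(
  plan=[
    [0,0.02,0.4,0,0,0,80],
    [0,0.02,0.8,0,0,0,80],
    [0,0.02,1,0,0,0,80],
  ],
)

```text
time: 2.92
tool_pos: [0.4776, 0.0074, 0.1432]
ee_rot: [3.141, 0.006, -0.002]
wrist_force: [-1.3, 0.5, -1.0]
width: 0.0804
finger_force: 0.0
```

Emit:
servo_tool(
  plan=[
    [0,0,0.3,0,0,0,80],
    [0,0,0.6,0,0,0,80],
    [0,0,0.8,0,0,0,80],
  ],
)

```text
time: 3.17
tool_pos: [0.4782, 0.0072, 0.0646]
ee_rot: [3.141, 0.004, -0.002]
wrist_force: [0.4, -0.7, -0.3]
width: 0.0801
finger_force: 0.0
```

Emit:
servo_tool(
  plan=[
    [0,0,0.15,0,0,0,80],
    [0,0,0.3,0,0,0,80],
    [0,0,0.3,0,0,0,20],
    [0,0,0.3,0,0,0,20],
    [0,0,0.3,0,0,0,20],
    [0,0,0.3,0,0,0,20],
    [0,0,0.3,0,0,0,20],
    [0,0,0.3,0,0,0,20],
  ],
)

```text
time: 3.83
tool_pos: [0.4812, 0.0099, 0.0388]
ee_rot: [-3.141, -0.003, 0.0]
wrist_force: [0.6, 2.9, 1.3]
width: 0.0431
finger_force: 0.8
```

Emit:
servo_tool(
  plan=[
    [0,0,0,0,0,0,20],
    [0,0,0,0,0,0,20],
    [0,0,-0.3,0,0,0,20],
    [0,0,-0.7,0,0,0,20],
    [0,0,-1,0,0,0,20],
  ],
)

```text
time: 4.25
tool_pos: [0.4797, 0.0094, 0.1386]
ee_rot: [3.141, 0.001, 0.001]
wrist_force: [1.0, 0.0, -1.4]
width: 0.0418
finger_force: 30.0
```

Emit:
servo_tool(
  plan=[
    [0.1,-0.2,-0.2,0,0,-0.07,20],
    [0.2,-0.4,-0.4,0,0,-0.14,20],
    [0.3,-0.6,-0.6,0,0,-0.21,20],
    [0.4,-0.8,-0.8,0,0,-0.28,20],
    [0.4,-1,-1,0,0,-0.35,20],
    [0.4,-1,-1,0,0,-0.42,20],
    [0.4,-1,-1,0,0,-0.5,20],
  ],
)

```text
time: 4.83
tool_pos: [0.5207, 0.1106, 0.2385]
ee_rot: [3.14, -0.001, 0.793]
wrist_force: [0.8, -0.1, -1.2]
width: 0.0417
finger_force: 30.0
```

Run:
```python
from h import *
o=robot.get_obs(); print(o["time"],o["tool_pos"],o["ee_rot"],o["width"],o["finger_force"])
print(move([.5628,.2239,.25],down(np.pi/2+.064)))
```

```text
4.8333 [0.52071918 0.11062475 0.23846483] [ 3.13962114e+00 -7.77047655e-04  7.92939943e-01] 0.04171100063338143 29.998258352279663
(array([ 1.102, -0.495, -0.115]), array([ 0.001,  0.   , -0.536]))
```

Emit:
servo_tool(
  plan=[
    [0.14,-0.06,-0.05,0,0,-0.07,20],
    [0.3,-0.12,-0.1,0,0,-0.14,20],
    [0.45,-0.2,-0.1,0,0,-0.21,20],
    [0.6,-0.27,-0.1,0,0,-0.28,20],
    [0.75,-0.33,-0.1,0,0,-0.35,20],
    [0.9,-0.4,-0.1,0,0,-0.42,20],
    [1,-0.45,-0.1,0,0,-0.49,20],
    [1,-0.45,-0.1,0,0,-0.536,20],
    [1,-0.45,-0.1,0,0,-0.536,20],
  ],
)

```text
time: 5.58
tool_pos: [0.5588, 0.2125, 0.2459]
ee_rot: [-3.139, 0.002, 1.629]
wrist_force: [0.6, 0.7, -1.5]
width: 0.042
finger_force: 30.0
```

Run:
```python
from h import *
o=robot.get_obs(); print(o["time"],o["tool_pos"],o["ee_rot"],o["width"])
im=robot.snapshot("wrist"); np.save("pics/o2.npy",o,allow_pickle=True)
c=cam("wrist",o)
s=np.array([.5628,.2239,0]); R=Ro.from_euler('z',.064)
v=im[:,:,::-1].copy()
for x in(-1,1):
  for y in(-1,1):
    for z,col in((.124,(0,0,255)),(.094,(255,0,0))):
      q=proj(c,s+R.apply([x*.054,y*.074,z]))[0]; cv2.drawMarker(v,tuple(int(a) for a in q.round()),col,cv2.MARKER_CROSS,10,1); print(x,y,z,q.round(1))
cv2.imwrite("pics/w2.png",im[:,:,::-1]);cv2.imwrite("pics/w2m.png",v)
```

```text
5.5833 [0.558785   0.21247744 0.24586361] [-3.13902866e+00  1.58147358e-03  1.62921016e+00] 0.04195731625075293
-1 -1 0.124 [258.3 308.9]
-1 -1 0.094 [263.6 292.6]
-1 1 0.124 [247.8 111.5]
-1 1 0.094 [254.9 111.8]
1 -1 0.124 [396.3 308.6]
1 -1 0.094 [390.  292.3]
1 1 0.124 [407.1 110.7]
1 1 0.094 [398.9 111.1]
```

View pics/w2m.png

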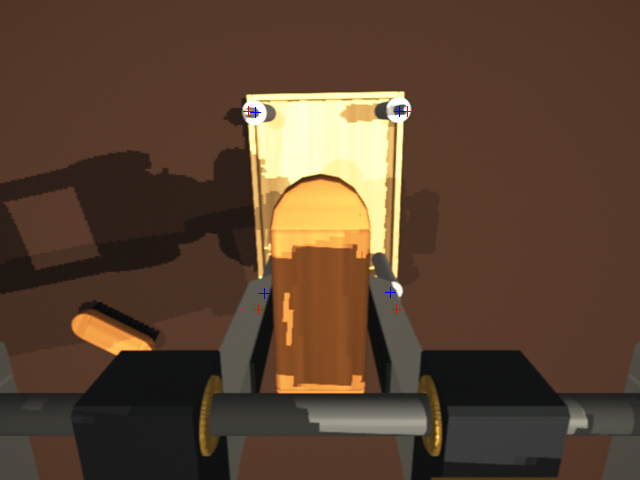

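The stand's shoulder rings at (254,112) and (400,109) agree with my estimate to about 1 mm, and the brush is centred in the jaws.

Emit:
servo_tool(
  plan=[
    [0.11,0.05,0.3,0,0,0,20],
    [0.11,0.05,0.6,0,0,0,20],
    [0.11,0.05,0.9,0,0,0,20],
    [0.11,0.05,1,0,0,0,20],
    [0.11,0.05,1,0,0,0,20],
    [0.11,0.05,1,0,0,0,20],
  ],
)

```text
time: 6.13
tool_pos: [0.5635, 0.223, 0.1477]
ee_rot: [-3.141, 0.0, 1.626]
wrist_force: [0.4, -0.2, -0.6]
width: 0.042
finger_force: 30.0
```

Run:
```python
from h import *
o=robot.get_obs(); print(o["tool_pos"],o["ee_rot"])
print(move([.5628,.2239,.054],down(np.pi/2+.064)))
```

```text
[0.56347795 0.22299767 0.14770851] [-3.14118660e+00  4.13099346e-04  1.62567424e+00]
(array([ 0.01 , -0.006,  0.937]), array([-0.   ,  0.   , -0.006]))
```

Emit:
servo_tool(
  plan=[
    [0.01,0,0.2,0,0,0,20],
    [0.01,0,0.4,0,0,0,20],
    [0.01,0,0.6,0,0,0,20],
    [0.01,0,0.75,0,0,0,20],
    [0.01,0,0.85,0,0,0,20],
    [0.01,0,0.9,0,0,0,20],
    [0.01,0,0.93,0,0,0,20],
    [0.01,0,0.93,0,0,0,20],
  ],
)

```text
time: 6.8
tool_pos: [0.5642, 0.2245, 0.0555]
ee_rot: [3.14, -0.0, 1.627]
wrist_force: [-0.1, -0.7, -0.7]
width: 0.0417
finger_force: 30.0
```

Emit:
servo_tool(
  plan=[
    [0,0,0.02,0,0,0,20],
    [0,0,0.02,0,0,0,20],
  ],
)

```text
time: 6.97
tool_pos: [0.5641, 0.2246, 0.0535]
ee_rot: [3.14, -0.0, 1.627]
wrist_force: [0.9, 0.7, -1.1]
width: 0.0419
finger_force: 30.0
```

Emit:
servo_tool(
  plan=[
    [0,0,0.01,0,0,0,20],
    [0,0,0.02,0,0,0,20],
    [0,0,0.02,0,0,0,20],
  ],
)

```text
time: 7.22
tool_pos: [0.5642, 0.2245, 0.0528]
ee_rot: [3.139, -0.0, 1.627]
wrist_force: [-1.5, -0.3, 5.1]
width: 0.0416
finger_force: 30.0
```

Contact is about 5 N, so I release gently, retreat, and look from above the stand.

Emit:
servo_tool(
  plan=[
    [0,0,0,0,0,0,62],
    [0,0,0,0,0,0,62],
    [0,0,0,0,0,0,62],
    [0,0,-0.3,0,0,0,62],
    [0,0,-0.6,0,0,0,62],
    [0,0,-1,0,0,0,62],
  ],
)

```text
time: 7.72
tool_pos: [0.5616, 0.2238, 0.1481]
ee_rot: [-3.135, 0.002, 1.627]
wrist_force: [0.3, -0.1, -1.4]
width: 0.062
finger_force: 0.0
```

Emit:
servo_tool(
  plan=[
    [-0.4,0,-0.3,0,0,0,62],
    [-0.8,0,-0.6,0,0,0,62],
    [-1,0,-1,0,0,0,62],
    [-1,0,-1,0,0,0,62],
  ],
)

```text
time: 8.05
tool_pos: [0.5704, 0.1219, 0.2554]
ee_rot: [3.135, 0.001, 1.624]
wrist_force: [-0.2, 0.6, 0.8]
width: 0.062
finger_force: 0.0
```

Emit:
servo_tool(
  plan=[
    [-0.2,0,-0.1,0,0,0,62],
    [-0.2,0,-0.2,0,0,0,62],
    [-0.2,0,-0.2,0,0,0,62],
    [-0.2,0,-0.2,0,0,0,62],
  ],
)

```text
time: 8.38
tool_pos: [0.5702, 0.1052, 0.2704]
ee_rot: [3.141, -0.001, 1.627]
wrist_force: [0.5, -0.1, -0.2]
width: 0.0621
finger_force: 0.0
```

Run:
```python
from h import *
o=robot.get_obs(); print(o["time"],o["tool_pos"],o["ee_rot"],o["width"])
im=robot.snapshot("wrist"); np.save("pics/o3.npy",o,allow_pickle=True)
c=cam("wrist",o)
s=np.array([.5628,.2239,0]); R=Ro.from_euler('z',.064)
v=im[:,:,::-1].copy(); cv2.imwrite("pics/w3.png",v); 
v=cv2.resize(v[0:300,120:520],None,fx=2,fy=2,interpolation=cv2.INTER_CUBIC)
for x in(-1,1):
  for y in(-1,1):
      q=proj(c,s+R.apply([x*.054,y*.074,.094]))[0];print(x,y,q.round(1))
cv2.imwrite("pics/w3c.png",v)
```

```text
8.3833 [0.57021689 0.10522006 0.27037963] [ 3.14129073e+00 -5.79305954e-04  1.62718604e+00] 0.062087330915717
-1 -1 [255.9 162.8]
-1 1 [245.5 -40.7]
1 -1 [384.8 162. ]
1 1 [392.7 -41.8]
```

View pics/w3c.png

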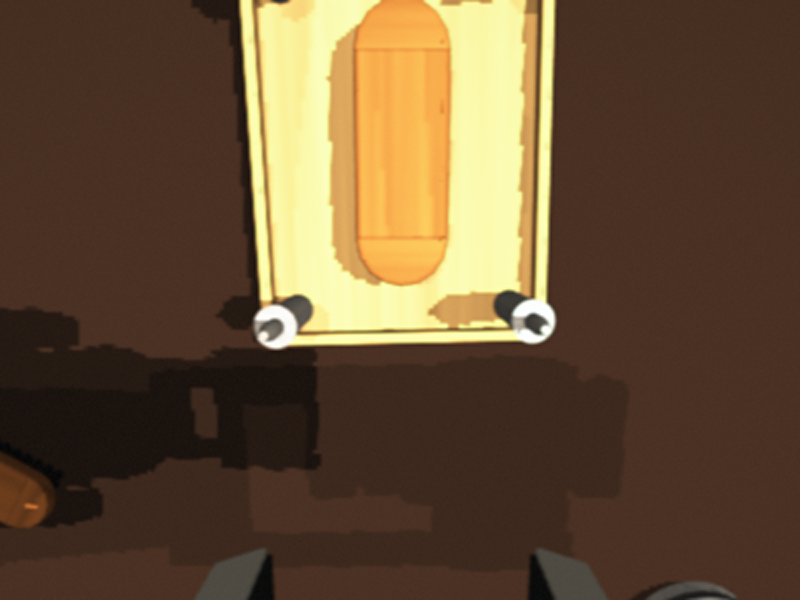

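The brush lies centred and lengthwise in the lower tray; the front shoulder rings are at (257,163) and (387,160). I'll fit the stand pose from the rings in both wrist pictures and work out the move to the tray.

```bash
cat > stand.py <<'E'
from h import *
from scipy.optimize import least_squares
def rings(img,c,s,yaw,posts,w=22):
    out=[]
    for x,y in posts:
        q=proj(c,s+Ro.from_euler('z',yaw).apply([x*.054,y*.074,.094]))[0]
        u,v=(q-w).astype(int); p=img[max(v,0):v+2*w,u:u+2*w].astype(int)
        m=((p.min(2)>170)&(p.max(2)-p.min(2)<40)).astype(np.uint8)
        n,l,st,_=cv2.connectedComponentsWithStats(m); k=1+np.argmax(st[1:,4])
        (cx,cy),r=cv2.minEnclosingCircle(np.argwhere(l==k)[:,::-1].astype(np.float32))
        out.append((x,y,u+cx,max(v,0)+cy,r))
    return np.array(out)
E
python3 - <<'E'
from stand import *
s=np.array([.5628,.2239,0]); D=[]
for n,o,ps in (("w2","o2",[(-1,1),(1,1)]),("w3","o3",[(-1,-1),(1,-1)])):
    img=cv2.imread(f"pics/{n}.png"); c=cam("wrist",np.load(f"pics/{o}.npy",allow_pickle=True).item())
    r=rings(img,c,s,.064,ps); print(r.round(1)); D.append((c,r))
img=cv2.imread("pics/top0.png"); ct=cam("top")
def res(p,D=D):
    return np.concatenate([(proj(c,np.array([p[0],p[1],0])+Ro.from_euler('z',p[2]).apply(np.c_[r[:,0]*.054,r[:,1]*.074,0*r[:,0]+.094]))-r[:,2:4]).ravel() for c,r in D])
for DD in (D,D[:1],D[1:]):
    f=least_squares(lambda p:res(p,DD),[.5628,.2239,.064]); print(f.x.round(4),f.fun.round(1))
# handle estimate: tilt 35, low edge on table at x~.4535
th=np.deg2rad(35)
for y0,xl in ((-.2555,.455),):
    ax=np.array([np.cos(th),0,np.sin(th)]); az=np.array([-np.sin(th),0,np.cos(th)])
    org=np.array([xl,y0,0])+.07*ax; h=org+.073*az; print("org",org,"handle",h)
    print(proj(ct,[h,h+[0,.062,0],h-[0,.062,0],org-.07*ax+[0,.09,0],org-.07*ax+.026*az+[0,.09,0],org+.07*ax+.026*az+[0,.09,0]]).round(1))
o=robot.get_obs(); pre=h+.1*az; Rt=Ro.from_matrix(np.c_[np.array([0,1,0]),ax,-az]); print(np.linalg.det(Rt.as_matrix()),pre)
print(move(pre,Rt),move([.49,-.25,.27],down(np.pi/2)))
E
```

```text
[[ -1.    1.  254.1 111.8  12.8]
 [  1.    1.  398.2 109.3  12.9]]
[[ -1.   -1.  257.3 162.7  10.7]
 [  1.   -1.  385.8 160.2  11.1]]
[0.563  0.2246 0.0756] [-0.1 -0.1 -0.  -0.  -0.2 -0.   0.3  0.2]
[0.563  0.2246 0.0761] [ 0. -0. -0. -0.]
[0.5628 0.2247 0.0773] [-0.2  0.   0.2  0. ]
org [ 0.51234064 -0.2555      0.04015035] handle [ 0.47046956 -0.2555      0.09994845]
[[434.8 270.3]
 [408.1 270.1]
 [461.5 270.6]
 [391.2 281.1]
 [392.3 286.2]
 [395.5 234.5]]
0.9999999999999994 [ 0.41311192 -0.2555      0.18186365]
(array([-3.515, -1.769,  0.877]), array([-0.39 , -0.011,  0.035])) (array([-3.503, -1.   , -0.006]), array([-0.001, -0.   ,  0.036]))
```

Stand: (0.563, 0.2246), yaw 0.0757, with the two pictures agreeing. Next I go to the tray and tilt the tool to 35°.

Emit:
servo_tool(
  plan=[
    [-0.35,-0.2,0,0,0,0,62],
    [-0.7,-0.4,0,0,0,0,62],
    [-1,-0.5,0,0,0,0,62],
  ],
)

```text
time: 8.68
tool_pos: [0.5239, 0.0022, 0.2687]
ee_rot: [-3.138, -0.0, 1.63]
wrist_force: [1.3, 0.3, -0.8]
width: 0.0622
finger_force: 0.0
```

Emit:
servo_tool(
  plan=[
    [-0.35,-0.2,0,0,0,0,62],
    [-0.7,-0.4,0,0,0,0,62],
    [-1,-0.5,0,0,0,0,62],
  ],
)

```text
time: 8.93
tool_pos: [0.4796, -0.1012, 0.2691]
ee_rot: [-3.139, -0.001, 1.628]
wrist_force: [-0.0, 0.1, 0.5]
width: 0.062
finger_force: 0.0
```

Emit:
servo_tool(
  plan=[
    [-0.3,-0.2,0,-0.07,0,0.01,62],
    [-0.6,-0.4,0,-0.14,0,0.02,62],
    [-0.9,-0.5,0,-0.21,0,0.03,62],
    [-1,-0.5,0,-0.28,0,0.03,62],
    [-1,-0.5,0,-0.35,0,0.03,62],
    [-1,-0.5,0,-0.39,0,0.03,62],
    [-1,-0.5,0,-0.39,0,0.03,62],
  ],
)

```text
time: 9.52
tool_pos: [0.435, -0.2024, 0.2665]
ee_rot: [2.532, -0.019, 1.58]
wrist_force: [0.4, -0.2, -0.8]
width: 0.0622
finger_force: 0.0
```

Run:
```python
from h import *
o=robot.get_obs(); print(o["time"],o["tool_pos"],o["ee_rot"],o["joint_positions"].round(2))
th=np.deg2rad(35); ax=np.array([np.cos(th),0,np.sin(th)]); az=np.array([-np.sin(th),0,np.cos(th)])
print(move([.407,-.2555,.206],Ro.from_matrix(np.c_[np.array([0,1,0]),ax,-az])))
```

```text
9.5167 [ 0.43503663 -0.20244636  0.26651981] [ 2.53191738 -0.01858267  1.57997879] [-0.89 -0.44  1.85  0.49  1.36 -0.9 ]
(array([-0.539, -0.575,  0.325]), array([-0.001, -0.013, -0.002]))
```

Emit:
servo_tool(
  plan=[
    [-0.3,-0.3,0,0,-0.013,0,62],
    [-0.54,-0.57,0,0,-0.013,0,62],
    [-0.54,-0.57,0,0,-0.013,0,62],
    [-0.54,-0.57,0,0,-0.013,0,62],
    [-0.54,-0.57,0,0,-0.013,0,62],
  ],
)

```text
time: 9.93
tool_pos: [0.392, -0.2569, 0.237]
ee_rot: [2.53, 0.001, 1.572]
wrist_force: [0.4, 0.5, -0.3]
width: 0.062
finger_force: 0.0
```

Run:
```python
from h import *
o=robot.get_obs(); print(o["time"],o["tool_pos"],o["ee_rot"])
im=robot.snapshot("wrist"); np.save("pics/o4.npy",o,allow_pickle=True)
cv2.imwrite("pics/w4.png",im[:,:,::-1])
```

```text
9.9333 [ 0.39202047 -0.25694743  0.23701385] [2.52976015e+00 1.44791686e-03 1.57212527e+00]
```

View pics/w4.png

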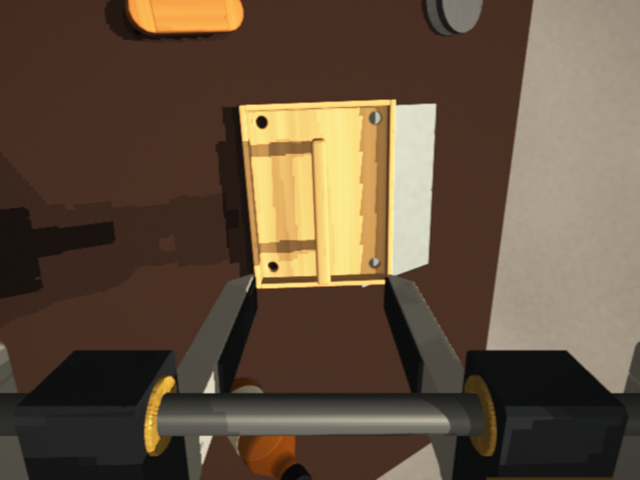

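The tray is in view: holes at (262,122), (375,118), (273,267) and (375,263), and the handle bar runs from (319,139) to (323,284). I'll fit the tray pose to these.

```bash
cat > tray.py <<'E'
from h import *
from scipy.optimize import least_squares
M=np.array([[-.054,.074,.008],[.054,.074,.008],[-.054,-.074,.008],[.054,-.074,.008],[0,.062,.084],[0,-.062,.084],[-.07,.09,.026],[.07,.09,.026],[.07,-.09,.026],[-.07,-.09,.026]])
def fit(c,px,idx,free_tilt=False):
    def T(p):
        th=p[3] if free_tilt else np.deg2rad(35)
        R=Ro.from_euler('z',p[2])*Ro.from_euler('y',-th); xl=np.array([p[0],p[1],0])
        return R,xl+R.apply([.07,0,0])
    def r(p):
        R,o=T(p); return (proj(c,o+R.apply(M[idx]))-px).ravel()
    f=least_squares(r,[.467,-.2555,.02]+([.61] if free_tilt else []),loss='soft_l1'); return f,T(f.x)
E
python3 - <<'E'
from tray import *
o=np.load("pics/o4.npy",allow_pickle=True).item(); c=cam("wrist",o)
px=np.array([[262,122],[375,118],[273,267],[375,263],[319.5,139],[323,284],[241,106],[395,101],[389,285],[258,288]],float)
for idx in (list(range(10)),list(range(4)),[0,1,2,3,4,5]):
  for ft in(0,1):
    f,(R,org)=fit(c,px[idx],idx,ft); h=org+R.apply([0,0,.073])
    print(f.x.round(4),h.round(4),r if 0 else f.fun.reshape(-1,2).round(1).tolist() if len(idx)==10 else f.cost.round(2))
f,(R,org)=fit(c,px,list(range(10)))
h=org+R.apply([0,0,.073]); az=R.apply([0,0,1]); m=R.as_matrix()
Rt=Ro.from_matrix(np.c_[m[:,1],m[:,0],-m[:,2]]); print(move(h+.0*az,Rt,robot.get_obs()),robot.get_obs()["tool_pos"])
E
```

```text
[ 0.4739 -0.2546  0.0426] [ 0.4894 -0.254   0.0999] [[-0.0, 0.0], [1.1, 0.2], [-0.4, -0.2], [-0.4, 0.7], [-0.2, 0.7], [0.9, 1.8], [-1.1, -1.2], [2.0, -1.5], [3.4, -0.6], [-1.8, 0.4]]
[ 0.4738 -0.2547  0.0424  0.6067] [ 0.4896 -0.254   0.0999] [[-0.1, 0.0], [1.0, 0.2], [-0.5, -0.2], [-0.5, 0.6], [0.0, 0.7], [1.1, 1.7], [-1.1, -1.2], [1.9, -1.4], [3.2, -0.8], [-1.8, 0.4]]
[ 0.4739 -0.2549  0.0493] [ 0.4894 -0.2541  0.0999] 0.45
[ 0.4739 -0.255   0.048   0.5975] [ 0.4906 -0.2541  0.0997] 0.32
[ 0.4739 -0.2542  0.044 ] [ 0.4893 -0.2536  0.0999] 2.05
[ 0.4738 -0.2543  0.044   0.6086] [ 0.4895 -0.2536  0.0999] 2.02
(array([0.028, 0.003, 1.684]), array([ 0.001,  0.016, -0.02 ])) [ 0.39233193 -0.25667478  0.23752108]
```

Emit:
servo_tool(
  plan=[
    [0.03,0,0.25,0,0.016,-0.02,50],
    [0.03,0,0.5,0,0.016,-0.02,50],
    [0.03,0,0.75,0,0.016,-0.02,50],
    [0.03,0,0.9,0,0.016,-0.02,50],
    [0.03,0,0.9,0,0.016,-0.02,50],
    [0.03,0,0.9,0,0.016,-0.02,50],
  ],
)

```text
time: 10.48
tool_pos: [0.444, -0.253, 0.1634]
ee_rot: [2.53, -0.001, 1.615]
wrist_force: [0.2, 0.8, 0.5]
width: 0.0499
finger_force: 0.0
```

Run:
```python
from h import *
R=Ro.from_euler('z',.044)*Ro.from_euler('y',-np.deg2rad(35)); m=R.as_matrix()
Rt=Ro.from_matrix(np.c_[m[:,1],m[:,0],-m[:,2]]); o=robot.get_obs()
print(o["tool_pos"],move(np.array([.4894,-.254,.0999])-.002*m[:,2],Rt))
```

```text
[ 0.44402479 -0.25297102  0.16339063] (array([-0.031,  0.006,  0.8  ]), array([ 0.001, -0.   , -0.   ]))
```

Emit:
servo_tool(
  plan=[
    [-0.02,0,0.25,0,0,0,50],
    [-0.03,0,0.5,0,0,0,50],
    [-0.03,0,0.7,0,0,0,50],
    [-0.03,0,0.8,0,0,0,50],
    [-0.03,0,0.8,0,0,0,50],
    [-0.03,0,0.8,0,0,0,50],
    [-0.03,0,0.8,0,0,0,30],
  ],
)

```text
time: 11.07
tool_pos: [0.4895, -0.2566, 0.0999]
ee_rot: [2.527, 0.003, 1.611]
wrist_force: [-0.5, -0.9, 0.5]
width: 0.0459
finger_force: 0.0
```

Emit:
servo_tool(
  plan=[
    [0,0,0,0,0,0,5],
    [0,0,0,0,0,0,5],
    [0,0,0,0,0,0,5],
    [0,0,0,0,0,0,5],
    [0,0,0,0,0,0,5],
    [0,0,0,0,0,0,5],
    [0,0,0,0,0,0,5],
  ],
)

```text
time: 11.65
tool_pos: [0.4895, -0.2561, 0.0987]
ee_rot: [2.528, 0.001, 1.611]
wrist_force: [1.2, 0.7, 3.3]
width: 0.0115
finger_force: 30.0
```

Emit:
servo_tool(
  plan=[
    [0,0,-0.05,0,0,0,5],
    [0,0,-0.15,0,0,0,5],
    [0,0,-0.3,0,0,0,5],
    [0,0,-0.5,0,0,0,5],
    [0,0,-0.7,0,0,0,5],
    [0,0.2,-0.9,0,0,0,5],
    [0,0.4,-1,0,0,0,5],
  ],
)

```text
time: 12.23
tool_pos: [0.4623, -0.2569, 0.2031]
ee_rot: [2.532, -0.0, 1.609]
wrist_force: [0.0, -1.2, -3.7]
width: 0.0119
finger_force: 30.0
```

Emit:
servo_tool(
  plan=[
    [0,0.2,-0.25,0,0,0,5],
    [0,0.4,-0.5,0,0,0,5],
    [0,0.6,-0.8,0,0,0,5],
    [0,0.7,-1,0,0,0,5],
  ],
)

```text
time: 12.57
tool_pos: [0.4637, -0.2567, 0.3281]
ee_rot: [2.528, 0.003, 1.611]
wrist_force: [0.1, -0.5, -2.8]
width: 0.0119
finger_force: 30.0
```

Run:
```python
from h import *
o=robot.get_obs(); print(o)
print(move([.5,-.2,.28],down(np.pi/2+.044)))
```

```text
{'time': 12.5667, 'joint_positions': array([-0.92033058, -0.30528527,  1.63785219,  0.49428538,  1.44146653,
       -0.9337264 ]), 'qvel': array([-0.09236256, -0.054308  , -0.44551505, -0.02181691,  0.49970816,
        0.16055308]), 'joint_torque': array([ 4.63129710e-01, -1.87345129e+01, -3.07071912e+01,  2.28793122e+00,
       -1.75771818e+00,  1.21738281e-02]), 'tool_pos': array([ 0.46366548, -0.25667331,  0.32805781]), 'ee_rot': array([2.52849517, 0.00256843, 1.61130958]), 'wrist_force': array([ 0.09559956, -0.51848078, -2.80614838]), 'wrist_torque': array([-0.11741819,  0.59979975, -0.03583952]), 'finger_force': 29.99828338623047, 'width': 0.011938261517204092}
(array([0.553, 0.04 , 0.614]), array([ 0.39 ,  0.002, -0.002]))
```

Emit:
servo_tool(
  plan=[
    [0.05,0,0,0.03,0,0,5],
    [0.15,0,0,0.08,0,0,5],
    [0.3,0,0,0.13,0,0,5],
    [0.45,0,0,0.18,0,0,5],
    [0.6,0,0,0.23,0,0,5],
    [0.75,0,0,0.28,0,0,5],
    [0.9,0,0,0.33,0,0,5],
    [0.95,0,0,0.37,0,0,5],
    [1,0,0,0.39,0.002,0,5],
    [1,0,0,0.39,0.002,0,5],
  ],
)

```text
time: 13.4
tool_pos: [0.4604, -0.1557, 0.3234]
ee_rot: [-3.138, -0.005, 1.614]
wrist_force: [-0.1, 0.7, -4.2]
width: 0.0117
finger_force: 30.0
```

Emit:
servo_tool(
  plan=[
    [0.2,0.05,0,0,0,0,5],
    [0.5,0.1,0,0,0,0,5],
    [0.8,0.2,0,0,0,0,5],
    [1,0.3,0,0,0,0,5],
  ],
)

```text
time: 13.73
tool_pos: [0.4851, -0.0542, 0.3251]
ee_rot: [3.141, -0.004, 1.612]
wrist_force: [1.1, -1.1, -4.1]
width: 0.0124
finger_force: 30.0
```

Emit:
servo_tool(
  plan=[
    [0.3,0.1,0,0,0,0,5],
    [0.6,0.2,0,0,0,0,5],
    [0.9,0.3,0,0,0,0,5],
    [1,0.3,0,0,0,0,5],
  ],
)

```text
time: 14.07
tool_pos: [0.512, 0.0484, 0.3245]
ee_rot: [-3.141, -0.006, 1.615]
wrist_force: [-0.4, -0.6, -4.4]
width: 0.0116
finger_force: 30.0
```

Emit:
servo_tool(
  plan=[
    [0.3,0.1,0,0,0,0,5],
    [0.6,0.2,0,0,0,0,5],
    [0.9,0.3,0,0,0,0,5],
    [1,0.3,0,0,0,0,5],
  ],
)

```text
time: 14.4
tool_pos: [0.5379, 0.1492, 0.3244]
ee_rot: [-3.14, -0.005, 1.614]
wrist_force: [-0.3, -0.4, -3.9]
width: 0.0114
finger_force: 30.0
```

Run:
```python
from h import *
o=robot.get_obs(); print(o["time"],o["tool_pos"],o["ee_rot"],o["width"],o["wrist_force"])
print(move([.563,.2246,.26],down(np.pi/2+.0757)))
```

```text
14.4 [0.53791493 0.14917018 0.32438478] [-3.14047026 -0.00488946  1.61443036] 0.01137854094654213 [-0.33734091 -0.35691343 -3.90505116]
(array([0.739, 0.284, 0.647]), array([-0.001, -0.003, -0.02 ]))
```

Emit:
servo_tool(
  plan=[
    [0.25,0.1,0.1,0,0,0,5],
    [0.5,0.2,0.3,0,0,-0.01,5],
    [0.74,0.28,0.4,0,-0.003,-0.02,5],
    [0.74,0.28,0.5,0,-0.003,-0.02,5],
    [0.74,0.28,0.5,0,-0.003,-0.02,5],
    [0.74,0.28,0.5,0,-0.003,-0.02,5],
    [0.74,0.28,0.5,0,-0.003,-0.02,5],
  ],
)

```text
time: 14.98
tool_pos: [0.5626, 0.2203, 0.2768]
ee_rot: [3.141, 0.002, 1.641]
wrist_force: [-0.7, 0.2, -4.0]
width: 0.012
finger_force: 30.0
```

Run:
```python
from h import *
o=robot.get_obs(); print(o["time"],o["tool_pos"],o["ee_rot"])
im=robot.snapshot("wrist"); np.save("pics/o5.npy",o,allow_pickle=True)
cv2.imwrite("pics/w5.png",im[:,:,::-1])
v=cv2.resize(im[:300,120:520,::-1],None,fx=2,fy=2,interpolation=cv2.INTER_CUBIC); cv2.imwrite("pics/w5c.png",v)
```

```text
14.9833 [0.56264191 0.22028229 0.27681821] [3.14053256e+00 2.32822926e-03 1.64143918e+00]
```

View pics/w5c.png

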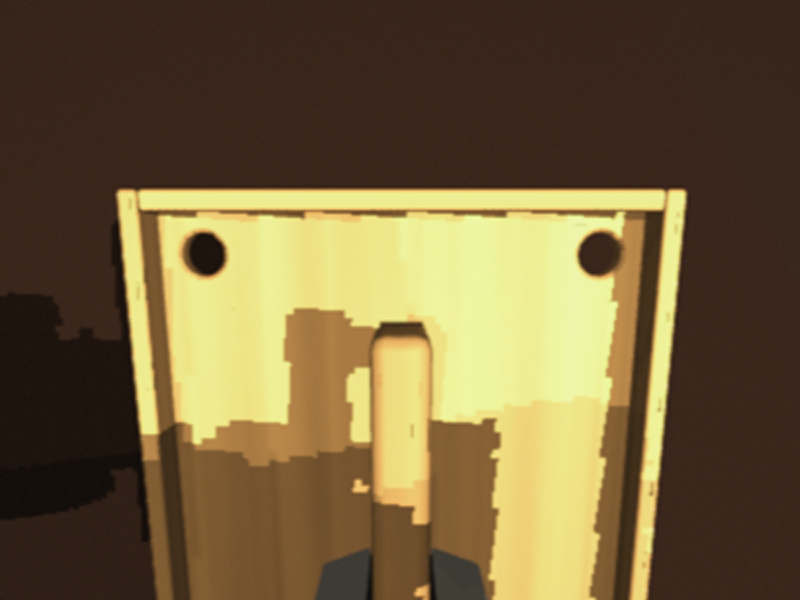

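The held tray looks level: rim corners at (179,95) and (462,95), holes at (223,127) and (420,127), handle end at (321,169). I'll fit its pose in the tool frame.

```bash
cat > held.py <<'E'
from tray import *
def heldfit(c,o,px,idx):
    Rt=Ro.from_euler('xyz',o["ee_rot"]); B=Ro.from_matrix(np.array([[0,1,0],[1,0,0],[0,0,-1.]]))  # tray axes in tool
    p0=np.array([0.002,0,.073,0,0,0]); sg=np.array([.004,.001,.003,.03,.03,.01])
    def pose(p): # tray origin and axes in world; p: tool offset xyz, rot in tool
        return Rt*Ro.from_rotvec(p[3:])*B, o["tool_pos"]+Rt.apply(p[:3])
    def r(p):
        R,g=pose(p); return np.r_[(proj(c,g+R.apply(M[idx]))-px).ravel(),(p-p0)/sg]
    f=least_squares(r,p0); return f.x,f.fun[:2*len(idx)].reshape(-1,2),pose(f.x)
E
python3 - <<'E'
from held import *
o=np.load("pics/o5.npy",allow_pickle=True).item(); c=cam("wrist",o)
idx=[0,1,4,6,7]; px=np.array([[222.7,127],[420.2,127],[320.8,169],[179,95],[462.5,95]])
p,r,(R,g)=heldfit(c,o,px,idx); print(p.round(4),r.round(1).tolist())
print("tray org",g.round(4),"R",R.as_euler('xyz').round(4))
Rs=Ro.from_euler('z',.0757)
oo=robot.get_obs(); R0=Ro.from_euler('xyz',oo["ee_rot"]); # desired tool: tray level at seat+40mm
Rd=Rs*R.inv()*Ro.from_euler('xyz',o["ee_rot"]); pd=np.array([.563,.2246,.134])-Rd.apply(p[:3])
print(oo["tool_pos"],pd,Rd.as_euler('xyz'),move(pd,Rd,oo))
E
```

```text
[ 0.0025  0.0002  0.0738 -0.002   0.0153 -0.0011] [[-0.2, 0.0], [-0.6, 0.1], [-0.0, -0.2], [0.1, 0.1], [0.6, 0.1]]
tray org [0.5628 0.2227 0.203 ] R [ 0.013  -0.0031  0.0717]
[0.56281068 0.22041455 0.27735172] [0.56301411 0.22319208 0.20787682] [-3.1395842   0.01532675  1.64544567] (array([0.029, 0.003, 0.695]), array([ 0.003, -0.009, -0.003]))
```

Emit:
servo_tool(
  plan=[
    [0.02,0,0.2,0,0,-0.003,5],
    [0.02,0,0.4,0,0,-0.003,5],
    [0.02,0,0.6,0,0,-0.003,5],
    [0.02,0,0.7,0,0,-0.003,5],
    [0.02,0,0.75,0,0,-0.003,5],
    [0.02,0,0.75,0,0,-0.003,5],
    [0.02,0,0.75,0,0,-0.003,5],
    [0.02,0,0.75,0,0,-0.003,5],
  ],
)

```text
time: 15.7
tool_pos: [0.5632, 0.2237, 0.2027]
ee_rot: [3.139, 0.001, 1.648]
wrist_force: [-0.1, 0.4, -3.7]
width: 0.012
finger_force: 30.0
```

Run:
```python
from held import *
o=robot.get_obs(); print(o["time"],o["tool_pos"],o["ee_rot"],move([.5632,.2223,.17],down(np.pi/2+.0757)))
im=robot.snapshot("wrist"); np.save("pics/o6.npy",o,allow_pickle=True)
cv2.imwrite("pics/w6.png",im[:,:,::-1])
v=cv2.resize(im[70:200,170:470,::-1],None,fx=2.6,fy=2.6,interpolation=cv2.INTER_CUBIC); cv2.imwrite("pics/w6c.png",v)
c=cam("wrist",o); R=Ro.from_euler('z',.0757)
for x in(-1,1):
    for z in (.124,.112): print(x,z,((proj(c,np.array([.563,.2246,z])+R.apply([x*.054,.074,0]))[0]-[170,70])*2.6).round(1))
```

```text
15.7 [0.56322373 0.22373407 0.20272144] [3.13852878e+00 1.35595673e-03 1.64794140e+00] (array([-0.014, -0.002,  0.327]), array([0.002, 0.001, 0.001]))
-1 0.124 [149.1 152.5]
-1 0.112 [160.4 150.9]
1 0.124 [631.5 153.9]
1 0.112 [620.  152.1]
```

View pics/w6c.png

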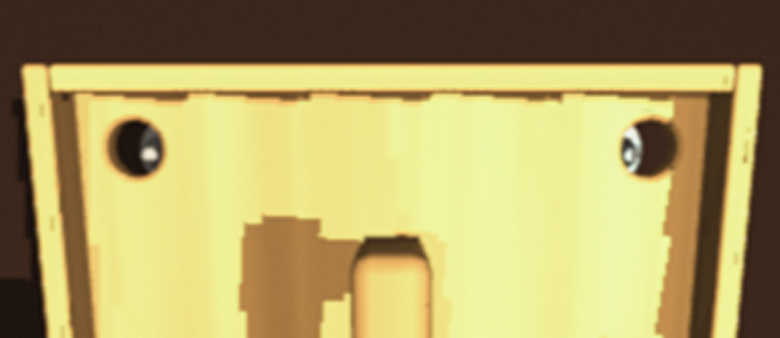

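Both pin tips show through the holes, at crop (149,152) and (631,153), about 1 mm off. I'll correct by −1 mm in tool x and −0.6 mm in tool y and go down slowly.

Emit:
servo_tool(
  plan=[
    [-0.012,-0.006,0.0,0,0,0,5],
    [-0.012,-0.006,0.04,0,0,0,5],
    [-0.012,-0.006,0.08,0,0,0,5],
    [-0.012,-0.006,0.12,0,0,0,5],
    [-0.012,-0.006,0.16,0,0,0,5],
    [-0.012,-0.006,0.19,0,0,0,5],
    [-0.012,-0.006,0.2,0,0,0,5],
    [-0.012,-0.006,0.2,0,0,0,5],
  ],
)

```text
time: 16.42
tool_pos: [0.5616, 0.2223, 0.1799]
ee_rot: [-3.14, 0.002, 1.648]
wrist_force: [0.3, -0.9, -3.8]
width: 0.0119
finger_force: 30.0
```

Run:
```python
from h import *
o=robot.get_obs(); print(o["time"],o["tool_pos"],o["ee_rot"],o["wrist_force"],o["wrist_torque"],move([.563,.2223,.17],down(np.pi/2+.0757)))
```

```text
16.4167 [0.56157992 0.22232631 0.17994094] [-3.14012111e+00  2.34384117e-03  1.64825563e+00] [ 0.29858926 -0.85708635 -3.83488642] [-0.03851786 -0.141761    0.05263437] (array([-0.001,  0.014,  0.099]), array([-0.001,  0.001,  0.001]))
```

Emit:
servo_tool(
  plan=[
    [0,0.008,0.01,0,0,0,5],
    [0,0.008,0.025,0,0,0,5],
    [0,0.008,0.04,0,0,0,5],
    [0,0.008,0.055,0,0,0,5],
    [0,0.008,0.07,0,0,0,5],
    [0,0.008,0.07,0,0,0,5],
  ],
)

```text
time: 16.92
tool_pos: [0.5624, 0.2224, 0.1732]
ee_rot: [-3.141, 0.002, 1.648]
wrist_force: [-0.0, -0.2, -4.0]
width: 0.0114
finger_force: 30.0
```

Emit:
servo_tool(
  plan=[
    [0,0,0.01,0,0,0,5],
    [0,0,0.02,0,0,0,5],
    [0,0,0.03,0,0,0,5],
    [0,0,0.03,0,0,0,5],
  ],
)

```text
time: 17.25
tool_pos: [0.5626, 0.2224, 0.1704]
ee_rot: [-3.141, 0.002, 1.648]
wrist_force: [-0.4, 0.2, -4.0]
width: 0.0117
finger_force: 30.0
```

Emit:
servo_tool(
  plan=[
    [0,0,0.01,0,0,0,5],
    [0,0,0.02,0,0,0,5],
    [0,0,0.02,0,0,0,5],
  ],
)

```text
time: 17.5
tool_pos: [0.5625, 0.2224, 0.1684]
ee_rot: [-3.141, 0.002, 1.648]
wrist_force: [-0.1, -0.8, -4.7]
width: 0.012
finger_force: 30.0
```

Emit:
servo_tool(
  plan=[
    [0,0,0.01,0,0,0,5],
    [0,0,0.01,0,0,0,5],
    [0,0,0.01,0,0,0,5],
  ],
)

```text
time: 17.75
tool_pos: [0.5626, 0.2224, 0.1676]
ee_rot: [-3.141, 0.002, 1.648]
wrist_force: [0.8, -0.4, -4.3]
width: 0.0119
finger_force: 30.0
```

Emit:
servo_tool(
  plan=[
    [0,0,0.01,0,0,0,5],
    [0,0,0.01,0,0,0,5],
    [0,0,0.01,0,0,0,5],
  ],
)

```text
time: 18.0
tool_pos: [0.5626, 0.2224, 0.1666]
ee_rot: [-3.141, 0.002, 1.648]
wrist_force: [0.5, 0.3, -3.6]
width: 0.0119
finger_force: 30.0
```

Emit:
servo_tool(
  plan=[
    [0,0,0.01,0,0,0,5],
    [0,0,0.01,0,0,0,5],
    [0,0,0.01,0,0,0,5],
  ],
)

```text
time: 18.25
tool_pos: [0.5628, 0.2225, 0.1661]
ee_rot: [3.141, 0.002, 1.648]
wrist_force: [-0.2, 0.3, -3.0]
width: 0.0121
finger_force: 30.0
```

Emit:
servo_tool(
  plan=[
    [0,0,0.01,0,0,0,5],
    [0,0,0.01,0,0,0,5],
    [0,0,0.01,0,0,0,5],
  ],
)

```text
time: 18.5
tool_pos: [0.5629, 0.2228, 0.1658]
ee_rot: [3.14, 0.001, 1.648]
wrist_force: [-0.6, 1.7, 2.4]
width: 0.0119
finger_force: 30.0
```

Run:
```python
from h import *
o=robot.get_obs(); print(o["tool_pos"],o["ee_rot"],o["wrist_force"],o["wrist_torque"])
```

```text
[0.56286814 0.22284329 0.16577904] [3.14039024e+00 1.25760049e-03 1.64845063e+00] [-0.59773427  1.72341699  2.42989413] [-0.05875834  0.22994392 -0.01269272]
```

Emit:
servo_tool(
  plan=[
    [0,0,0.01,0,0,0,5],
    [0,0,0.01,0,0,0,5],
    [0,0,0.01,0,0,0,5],
  ],
)

```text
time: 18.75
tool_pos: [0.5629, 0.2229, 0.1657]
ee_rot: [3.14, 0.001, 1.648]
wrist_force: [-2.4, 2.2, 4.8]
width: 0.012
finger_force: 30.0
```

Run:
```python
from h import *
o=robot.get_obs(); print(o["tool_pos"],o["ee_rot"],o["wrist_force"],o["wrist_torque"])
im=robot.snapshot("wrist"); np.save("pics/o7.npy",o,allow_pickle=True); cv2.imwrite("pics/w7.png",im[:,:,::-1])
s=robot.snapshot("scene"); cv2.imwrite("pics/s7.png",s[:,:,::-1])
cv2.imwrite("pics/m7.png",np.vstack([cv2.resize(im[60:210,170:470,::-1],(600,300),interpolation=cv2.INTER_CUBIC),cv2.resize(s[200:290,350:530,::-1],(600,300),interpolation=cv2.INTER_CUBIC)]))
```

```text
[0.56286463 0.22285213 0.16574196] [3.13977376e+00 1.12224641e-03 1.64847863e+00] [-2.35606248  2.15068299  4.78544285] [-0.11411581  0.53447963 -0.02085374]
```

View pics/m7.png

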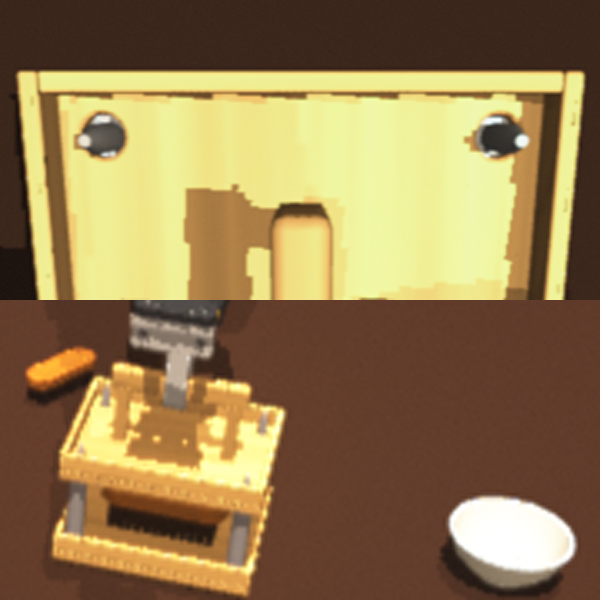

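All four pins stand through their holes. In the scene view the tray lies level on the shoulders with the brush under it, and z matches home. I'll ease the press, open and retreat.

Emit:
servo_tool(
  plan=[
    [0,0,-0.01,0,0,0,5],
    [0,0,-0.01,0,0,0,5],
    [0,0,-0.01,0,0,0,20],
    [0,0,-0.01,0,0,0,40],
    [0,0,-0.01,0,0,0,40],
    [0,0,-0.01,0,0,0,40],
    [0,0,-0.01,0,0,0,40],
  ],
)

```text
time: 19.43
tool_pos: [0.5626, 0.2222, 0.1641]
ee_rot: [-3.141, 0.002, 1.648]
wrist_force: [-0.1, 0.5, 0.4]
width: 0.0392
finger_force: 0.0
```

Emit:
servo_tool(
  plan=[
    [0,0,-0.1,0,0,0,40],
    [0,0,-0.3,0,0,0,40],
    [0,0,-0.6,0,0,0,40],
    [0,0,-1,0,0,0,40],
    [0,0,-1,0,0,0,40],
    [0,0,-1,0,0,0,40],
  ],
)

```text
time: 19.93
tool_pos: [0.5641, 0.223, 0.2695]
ee_rot: [3.133, 0.0, 1.648]
wrist_force: [-0.8, -0.0, 0.0]
width: 0.0402
finger_force: 0.0
```

Run:
```python
from h import *
o=robot.get_obs(); print(o["time"],o["tool_pos"],o["width"])
im=robot.snapshot("wrist"); s=robot.snapshot("scene")
cv2.imwrite("pics/m8.png",np.hstack([cv2.resize(im[40:360,140:500,::-1],(400,356)),cv2.resize(s[200:280,360:450,::-1],(400,356),interpolation=cv2.INTER_CUBIC)]))
c=cam("scene"); ct=cam("wrist",o); R=Ro.from_euler('z',.0757)
Q=np.array([[-.07,-.09,.12],[.07,-.09,.12],[.07,.09,.12],[-.07,.09,.12]])
P=np.array([.563,.2246,0])+R.apply(Q)
print(((proj(c,P)-[360,200])*[400/90,356/80]+[400,0]).round(0).tolist(),((proj(ct,P)-[140,40])*[400/360,356/320]).round(0).tolist())
```

```text
19.9333 [0.56412509 0.22301847 0.26950215] 0.04018274432389921
[[476.0, 100.0], [431.0, 203.0], [702.0, 253.0], [730.0, 144.0]] [[107.0, 313.0], [287.0, 312.0], [303.0, 70.0], [92.0, 69.0]]
```

View pics/m8.png

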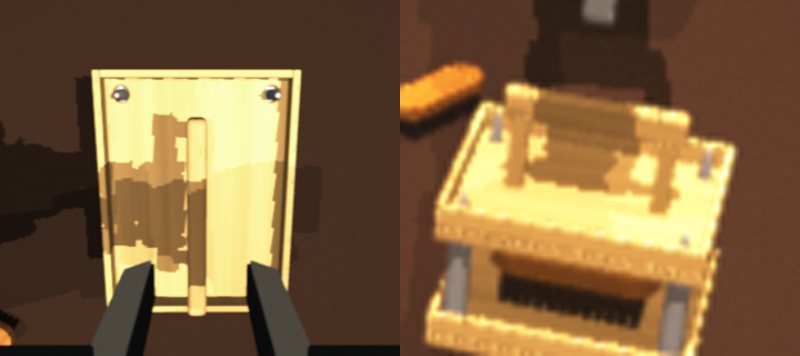

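The tray's corners fall within about 1 px of the predicted seated position, so it is level and home. The gripper is clear.

```bash
python3 -c "
from bench import robot
print(robot.close_job())"
```

```text
the job is handed in; nothing more can be done
None
```

The stand is back together and handed in at about 20 s: the brush lies bristles down in the lower tray, and the upper tray sits level on all four post shoulders, with the tin, bowl and bottle left untouched.

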